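# Zero the checking jig and hold a bevelled offcut into fence and bed

### The job

First press the round zero button on the jig's readout box fully down and let it come back up. Then lay the bevelled offcut on the jig's bed with its bevel facing the robot and its left end up against the stop block, and hold it for checking with one diagonal push on the bevel, forward and down, so that it is pressed squarely and firmly (some 10 N) against the fence and the bed together. Finish while still holding it like this, without letting go, and leave the other loose things on the bench alone.

Things in the scene. Friction and masses are not known exactly. Their poses are not given: they have to be found in the camera images.
- jig: The checking jig, fixed to the bench. Origin: on the bench under the middle of its bed; x points from the robot's side to the fence, y left along the fence, z up. Bed top 16 mm above the bench; fence's inner face at x = +70 mm. A grey readout box (88 x 60 mm, 26 mm high, its top 42 mm above the bench) sits on the bed at x -50, y -135 mm, the zero button on it
- bed: The jig's flat aluminium bed, 200 (x) x 340 (y) x 12 mm, smooth (friction about 0.3), axes as the jig's; origin at the centre of its underside, 4 mm above the bench; its top is 12 mm above this origin
- fence: The aluminium fence along the bed's far side, 24 mm thick (x), 300 mm long (y), 50 mm high above the bed, smooth (friction about 0.3); axes as the jig's; origin at the middle of its underside, on the bed's top
- fence_face (a point): Point at the middle of the fence's inner face (the one towards the robot), 18 mm above the bed; same axes as the jig
- stop_face (a point): Point on the right-hand (-y) face of the stop block, mid-depth, 18 mm above the bed; axes as the jig's. The dark steel block (60 mm deep in x, 30 in y, 45 high, a black knob on top to 55 mm) is fast on the bed, its back touching the fence, at another place along it each time; the offcut's left end goes against this face
- zero_top (a point): Centre of the top of the round white zero button (26 mm across) on the readout box, pressed straight down
- zero (a joint): Travel of the zero button: 0 m when up, 0.006 m when fully down; a spring lifts it, fully down takes about 5 N
- offcut: Bevelled wooden offcut, loose on the bench left of the jig, 45 (x) x 140 (y) x 36 mm, 0.14 to 0.28 kg. Origin: centre of its underside; +y its left end; -x the bevelled side, roughly facing the robot. The near upper edge is cut off at 45 degrees, from 20 mm up at x = -22.5 mm to 36 mm up (top) at x = -6.5 mm. Grip it across x by its upright lower 20 mm
- offcut_centre (a point): Centre of the bevelled offcut's 45 x 140 x 36 mm outline, 18 mm above its underside; axes as the offcut's
- offcut_back (a point): Middle of the offcut's upright back face (away from the bevel), 18 mm above its underside
- offcut_end (a point): Middle of the offcut's left (+y) end face, 18 mm above its underside
- square_offcut_centre (a point): Centre of a plain square-edged wooden offcut, 45 x 120 x 36 mm, without bevel: a bystander, to be left alone
- tape: Roll of tape, 100 mm across, 25 mm high, a loose bystander; origin at the centre of its underside
- glue: Small white dropper bottle, 29 mm across, 80 mm high, a loose bystander; origin at the centre of its underside
- driver: Screwdriver, 188 mm long, a loose bystander; origin at the centre of its underside
Mind the look-alikes: they are no part of the job. What is shaped like the offcut but orange is not meant.

How it is judged:
By the outcome, as a careful person would: the job done as asked, in the order asked, and still so for the second after the job is handed in, while the arm keeps its last pose, push and grip.
It also fails if it takes over 72 s, if anything falls off the work surface, if the arm or the gripper's body presses on something with over 40 N, if the wrist force passes 120 N, or if a joint passes its speed limit or range.

### The arm

A 6-joint arm with a two-finger parallel gripper is mounted at the origin on the work surface; the furniture and walls round the work are solid. World frame = base frame: x ahead of the robot, y to its left, z up, the work surface at z = 0. Lengths are in m, angles in degrees, forces in N, time in s.
With the tool pointing down it reaches from about 0.25 to 0.725 m from the base axis. Payload 9.7 kg.
Tool frame: the origin (TCP) lies on the centre line of the jaws, within the pads' length; the fingertips stand bot.nose_length ahead of it and the grasp point (between the pads) lies 11 mm behind it (bot.nose_length is the distance from the TCP to the fingertips, in m); z points along the fingers, y is the line along which they close (so a half turn about z gives the same grasp; the last joint's range is limited). The gripper opens to 85 mm and grips with 20 to 120 N. Pads are 22 mm wide; open, the fingers measure 114 mm over their backs; the gripper's body (76 mm by 85 mm) begins 54 mm behind the grasp point. The pads swing forward as they close: fully open they stand 13 mm farther back than shut.
Start: joints at [72.479, 4.979, 10.078, 95.1, 0, 90], TCP at [0.166, 0.524, 0.239] pointing down, gripper open.
Joint ranges: [-179.16, 179.16], [-48.56, 103.87], [-65.8, 70.77], [-126.05, 130.52], [-82.76, 87.17], [-180, 180]. Speed limits (degrees/s): [127.2, 127.2, 147.25, 180, 180, 180].

### API

Orientations are given as [roll, pitch, yaw] about the fixed x, y, z axes, in that order (R = Rz(yaw) Ry(pitch) Rx(roll)).
In Python, from workcell import bot gives the robot as it stands. The module is installed in compiled form; this text tells all that it offers.
- The arm moves only by the shell command python3 -m inch 'ROWS' [OPENING] [FORCE]. ROWS is JSON, a list of rows, each a list of 4 numbers: the shift along the world's x, y, z in cm, then the turn about the world's z in degrees. A call has exactly 8 rows; each row is the pose to reach, as a shift and turn from the pose commanded when the call began; what a row does not reach only later rows make up. A row lasts 1/8 s, in which the tool goes at most 62.5 mm and 10.7 degrees, less where a joint would pass 70% of its speed; a pose out of reach is approached as far as the arm can. A call with a gripper value outside its range is refused whole. OPENING is the finger opening in cm, from 0 to 8.54, set as the call begins (- or left out, the last holds). The fingers move at their own pace and stop on an object; FORCE is the grip in N (left out, the last holds). Time passes only in rows, so rows that repeat a pose let the fingers close, or fill a call up. It gives the time, the measured TCP pose, the force, the opening and the grip force at its end, in the units of the state.
- bot.get_obs(): the state, without advancing time (a new reading comes with each control period).
- bot.camera(name): name is "scene" or "side" or "wrist"; returns a dict with "img" (400x640x3 uint8, red, green, blue), "fovy" (degrees; the focal length in pixels is half the picture's height over the tangent of half this angle, whatever the lens; pixels are square), "cx", "cy" (the principal point, pixels), "R" (3x3) and "t" (3): a world point X has camera coordinates R X + t; the wrist camera has in their place "mount" (4x4, takes a point from camera to tool coordinates, whose origin is the TCP and whose axes are the flange's). Camera axes: x right, y down, z forward; pixel columns grow to the right and rows downward; lengths in m; the calibration is good to about 2 mm. A picture is of the moment at which its call begins: read the wrist's pose just before it. There is no depth.
- bot.job_done(): hands the job in; it is judged then, once.
Trained networks look in a picture, given as the dict that the camera call returned (one of the last four; its "shot" number tells which), for a name from the list of things; names that differ only in an ending like _2 or _b are one class to them, and where a whole thing is asked for, a point or a joint stands for the part that bears it (a point fixed in the world has none). Each returns a list of dicts, best first, with "score" (0 to 1); they miss things now and then, are a little off and sometimes report something else, mostly with a low value. They report only what shows in the picture. A call takes as long as a camera call. They do not tell look-alikes from the thing itself.
- bot.find_in(thing, picture): "point" ([column, row] in pixels, amid what is visible of it).
- bot.landmark_of(thing, picture): "point" ([column, row] in pixels: a listed point, or the origin of a listed thing).
The state is a dict: "time": time; "q": joint angles; "qd": joint speeds; "joint_efforts": joint torques, N m; "ee_pos": TCP position; "tcp_rot": TCP orientation; "wrist_force": force on the tool from outside, world axes, zero at the start; "torque": the same for the moment, N m; "opening": finger opening in m; "grasp_force": force on a finger pad.
Only numpy, scipy, OpenCV 4.12 (cv2) and the standard library are available. Lean on these libraries where they do the work, as an engineer would, in place of code of your own. Each camera call takes 0.05 s, during which the arm holds its last target. There are 200 camera calls.

## Working session

There is one attempt and no reset: what is moved stays moved. The work goes in short steps, Python scripts to look and compute and a shell command to move; the robot and the scene stay as the last step left them, time stands still between calls to the robot, and variables do not carry over. Pictures are saved under pics/ and viewed, at most 10 in all, crops included, and the job is handed in when it is done.

```bash
mkdir -p pics; cat > h.py <<'E'
import numpy as np, cv2
from workcell import bot
from scipy.spatial.transform import Rotation as Ro
def cam(n):
    o=bot.get_obs(); c=bot.camera(n); c['f']=200/np.tan(np.radians(c['fovy'])/2)
    if n=='wrist':
        T=np.eye(4);T[:3,:3]=Ro.from_euler('xyz',o['tcp_rot'],degrees=True).as_matrix();T[:3,3]=o['ee_pos']
        M=np.linalg.inv(T@np.array(c['mount']));c['R2'],c['t2']=M[:3,:3],M[:3,3]
    else: c['R2'],c['t2']=np.array(c['R']),np.array(c['t'])
    return c
def ray(c,p,z):
    d=c['R2'].T@np.array([(p[0]-c['cx'])/c['f'],(p[1]-c['cy'])/c['f'],1]);o=-c['R2'].T@c['t2']
    return o+d*(z-o[2])/d[2]
def proj(c,X):
    v=c['R2']@np.array(X)+c['t2'];return [c['f']*v[0]/v[2]+c['cx'],c['f']*v[1]/v[2]+c['cy']]
def save(c,n,crop=None,s=1):
    im=c['img'][:,:,::-1]
    if crop: im=im[crop[1]:crop[3],crop[0]:crop[2]]
    cv2.imwrite('pics/'+n,cv2.resize(im,None,fx=s,fy=s,interpolation=cv2.INTER_CUBIC))
E
python3 - <<'E'
from h import *
print(bot.get_obs(),bot.nose_length)
Z=dict(offcut=0,offcut_centre=.018,offcut_end=.018,offcut_back=.018,zero_top=.047,stop_face=.034,fence_face=.034,jig=0,square_offcut_centre=.018,glue=0,tape=0,driver=0)
for n in ['scene','side','wrist']:
    c=cam(n);save(c,n+'0.png')
    print(n,c['fovy'],-c['R2'].T@c['t2'])
    for k,z in Z.items():
        print(k,[(np.round(d['point']).tolist(),round(d['score'],2),ray(c,d['point'],z).round(3).tolist()) for d in bot.landmark_of(k,c)[:3]])
E
```

```text
{'time': 0.0, 'q': array([ 7.24770519e+01,  5.01017192e+00,  1.00343460e+01,  9.50991825e+01,
       -2.48713285e-03,  9.00000964e+01]), 'qd': array([-0.09804839,  0.04690452, -0.06335892,  0.03044974, -0.13915885,
       -0.04396254]), 'joint_efforts': array([-2.25040960e-03, -5.20388961e+01,  4.64801967e+01,  1.63585012e-02,
       -8.13389624e-05,  1.46533718e-06]), 'ee_pos': array([0.16554412, 0.52426661, 0.238591  ]), 'tcp_rot': array([-1.79924992e+02,  2.48725689e-03,  1.62476959e+02]), 'wrist_force': array([0.47487937, 0.44636903, 0.36445697]), 'torque': array([-0.02712971, -0.01175317,  0.01259886]), 'grasp_force': 0.0, 'opening': 0.08531392101108735} 0.008
scene 51.08173487970766 [-0.19633893 -0.7434618   0.65053008]
offcut [([203.0, 188.0], 0.92, [0.312, 0.504, 0.0]), ([268.0, 197.0], 0.7, [0.447, 0.301, 0.0])]
offcut_centre [([256.0, 184.0], 0.72, [0.45, 0.376, 0.018]), ([204.0, 183.0], 0.63, [0.316, 0.498, 0.018]), ([270.0, 190.0], 0.62, [0.463, 0.31, 0.018])]
offcut_end [([259.0, 187.0], 0.89, [0.444, 0.351, 0.018]), ([216.0, 192.0], 0.84, [0.315, 0.409, 0.018])]
offcut_
[... 1485 characters left out ...]
e_offcut_centre [([376.0, 181.0], 0.69, [0.706, 0.24, 0.018]), ([337.0, 297.0], 0.68, [0.494, -0.193, 0.018]), ([344.0, 262.0], 0.49, [0.532, -0.089, 0.018])]
glue [([408.0, 242.0], 0.62, [0.725, -0.027, 0.0]), ([376.0, 250.0], 0.31, [0.63, -0.041, 0.0])]
tape [([246.0, 184.0], 0.58, [0.296, 0.311, 0.0])]
driver [([236.0, 340.0], 0.87, [0.267, -0.257, 0.0])]
wrist 65.7641519721568 [0.10037731 0.54439181 0.37432792]
offcut [([330.0, 278.0], 0.6, [0.309, 0.485, 0.0])]
offcut_centre [([330.0, 288.0], 0.7, [0.314, 0.484, 0.018])]
offcut_end []
offcut_back [([320.0, 274.0], 0.83, [0.29, 0.478, 0.018])]
zero_top []
stop_face []
fence_face []
jig []
square_offcut_centre []
glue []
tape []
driver []
```

```bash
python3 - <<'E'
import cv2,numpy as np
a=cv2.imread('pics/scene0.png');b=cv2.imread('pics/side0.png')
cv2.imwrite('pics/ab.png',np.vstack([cv2.resize(a[120:360,150:470],None,fx=1.25*2,fy=1.25*2)[:,:],])[:600])
cv2.imwrite('pics/b2.png',cv2.resize(b[110:350,190:510],None,fx=2.5,fy=2.5,interpolation=2))
E
```

```text
(no output)
```

View pics/ab.png

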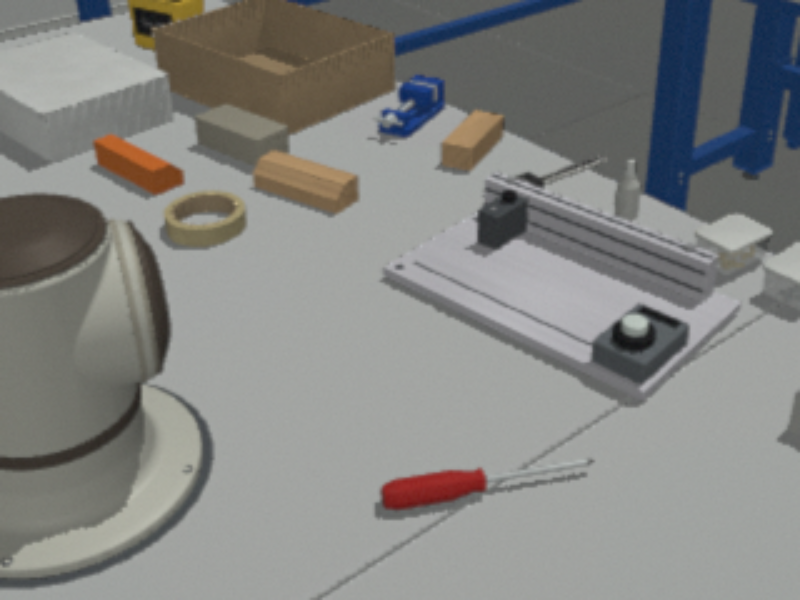

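View pics/b2.png

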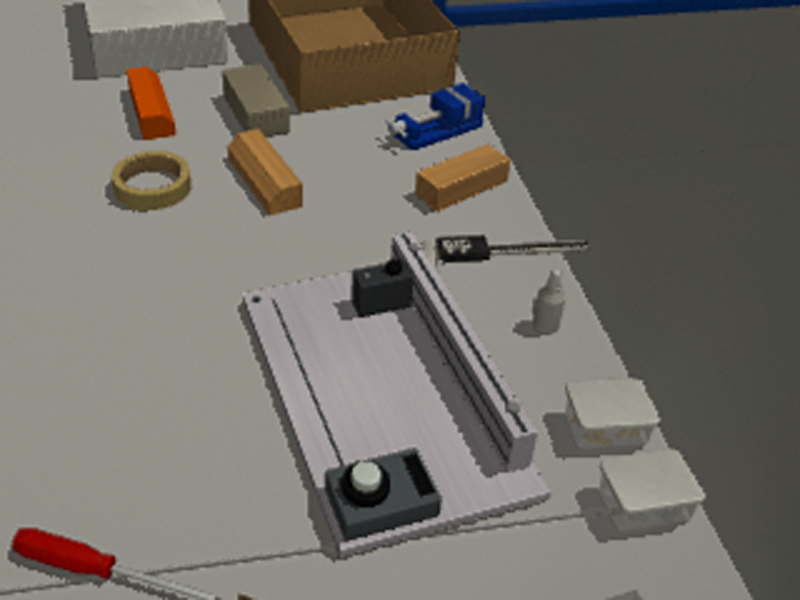

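The picture shows these candidates (scene px): wooden bevelled offcut (272,192), an orange bevelled one (205,186), a grey block (246,174) and a plain square wooden one (339,176). I choose the wooden bevelled piece; the jig's button is at scene (404,249) and side (336,300).

```bash
python3 - <<'E'
from h import *
c=cam('side');s=cam('scene')
v=lambda x,y:(190+x/2.5,110+y/2.5)
w=lambda x,y:(150+x/2.5,120+y/2.5)
P=dict(nl=(243,298),nr=(338,543),fr=(549,493));Q=dict(nl=(384,270),nr=(640,385),fr=(740,305))
for k in P: print(k,ray(c,v(*P[k]),.016).round(4),ray(s,w(*Q[k]),.016).round(4))
def tri(a,b):
    A=[];y=[]
    for C,p in((c,a),(s,b)):
        o=ray(C,p,1.);d=ray(C,p,0.)-o;d/=np.linalg.norm(d);M=np.eye(3)-np.outer(d,d);A.append(M);y.append(M@o)
    return np.linalg.lstsq(np.vstack(A),np.hstack(y),rcond=None)[0].round(4)
print('button',tri(v(367,470),w(636,321)))
# offcut: top right/back corner region, left back
print('top right back',ray(c,v(300,180),.036),'top left back',ray(c,v(260,131),.036))
print('bottom near right',ray(c,v(272,212),0),'20mm left near',ray(c,v(228,148),.02),'20mm right near',ray(c,v(270,195),.02))
print('scene near left20',ray(s,w(255,176),.02),'near right20',ray(s,w(340,192),.02))
E
```

```text
nl [0.4048 0.0556 0.016 ] [0.4026 0.0546 0.016 ]
nr [ 0.4554 -0.2646  0.016 ] [ 0.4627 -0.2653  0.016 ]
fr [ 0.6503 -0.2424  0.016 ] [ 0.6478 -0.2471  0.016 ]
button [ 0.4849 -0.2342  0.0656]
top right back [0.49363212 0.24062717 0.036     ] top left back [0.45666408 0.36003498 0.036     ]
bottom near right [0.45648458 0.22759314 0.        ] 20mm left near [0.4125405  0.34934875 0.02      ] 20mm right near [0.45541252 0.2363487  0.02      ]
scene near left20 [0.41114755 0.34116896 0.02      ] near right20 [0.46975703 0.2320406  0.02      ]
```

```bash
python3 -m inch '[[4,-6,0,10],[8,-12,0,20],[12,-18,0,25],[16,-22,0,30],[20,-22,0,30],[23,-22,0,30],[25,-22,0,30],[25,-22,0,30]]' 8.5 30
```

```text
time: 3.05
ee_pos: [0.4164, 0.3042, 0.2387]
tcp_rot: [-180.0, -0.0, -167.6]
wrist_force: [1.2, 0.1, -0.4]
opening: 0.0851
grasp_force: 0.0
```

```bash
python3 - <<'E'
from h import *
c=cam('wrist');save(c,'w1.png')
for k,z in dict(offcut=0,offcut_centre=.018,offcut_end=.018,offcut_back=.018).items():
    print(k,[(np.round(d['point']).tolist(),round(d['score'],2),ray(c,d['point'],z).round(4).tolist()) for d in bot.landmark_of(k,c)[:3]])
E
```

```text
offcut [([498.0, 118.0], 0.93, [0.3134, 0.4871, 0.0]), ([309.0, 197.0], 0.88, [0.4535, 0.2908, 0.0])]
offcut_centre [([308.0, 202.0], 0.69, [0.4561, 0.2903, 0.018]), ([503.0, 120.0], 0.66, [0.3151, 0.4835, 0.018])]
offcut_end [([443.0, 115.0], 0.96, [0.3245, 0.4166, 0.018]), ([368.0, 198.0], 0.6, [0.4351, 0.36, 0.018]), ([236.0, 358.0], 0.42, [0.6999, 0.2373, 0.018])]
offcut_back [([310.0, 220.0], 0.88, [0.4769, 0.2976, 0.018]), ([510.0, 95.0], 0.73, [0.2893, 0.4815, 0.018])]
```

View pics/w1.png

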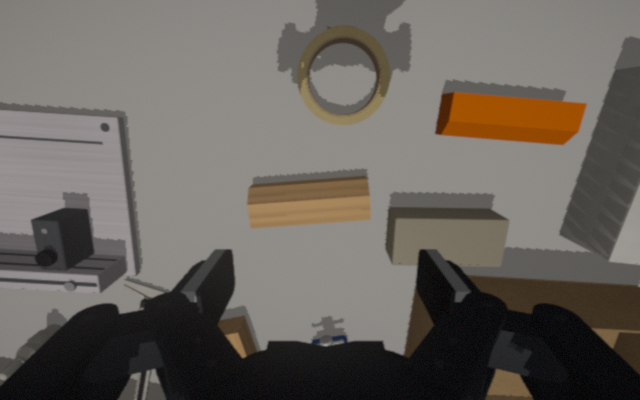

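Wooden bevelled offcut at (308,203) with its bevel towards the robot (top of picture); orange one at (510,117), grey at (447,235): choice confirmed. Button first.

```bash
python3 -m inch '[[1,-6,0,-10.5],[2,-12,0,-21],[3,-18,0,-31.5],[4,-24,0,-42],[5,-30,0,-52.5],[6,-36,0,-63],[7,-42,0,-73.5],[7,-48,0,-84]]' 0; python3 -m inch '[[0,-5.5,0,-9],[0,-5.8,0,-9],[0,-5.8,0,-9],[0,-5.8,0,-9],[0,-5.8,0,-9],[0,-5.8,0,-9],[0,-5.8,0,-9],[0,-5.8,0,-9]]'
python3 - <<'E'
from h import *
c=cam('wrist');save(c,'w2.png')
for k,z in dict(zero_top=.055,stop_face=.034,fence_face=.034,jig=0,bed=.004,fence=.016).items():
    print(k,[(np.round(d['point']).tolist(),round(d['score'],2),ray(c,d['point'],z).round(4).tolist()) for d in bot.landmark_of(k,c)[:3]])
E
```

```text
time: 4.3
ee_pos: [0.4855, -0.177, 0.2395]
tcp_rot: [180.0, 0.0, 108.2]
wrist_force: [0.9, -0.2, 0.1]
opening: 0.0002
grasp_force: 0.0
time: 5.3
ee_pos: [0.4856, -0.2334, 0.2393]
tcp_rot: [-180.0, -0.0, 99.5]
wrist_force: [-0.0, -0.1, -1.0]
opening: -0.0001
grasp_force: 0.0
zero_top [([326.0, 179.0], 0.74, [0.4866, -0.2333, 0.055])]
stop_face [([464.0, 37.0], 0.4, [0.599, -0.0733, 0.034])]
fence_face [([460.0, 33.0], 0.77, [0.5946, -0.0698, 0.034])]
jig [([386.0, 49.0], 0.79, [0.5306, -0.089, 0.0])]
bed [([383.0, 48.0], 0.56, [0.5262, -0.0896, 0.004])]
fence [([465.0, 37.0], 0.86, [0.6073, -0.0681, 0.016]), ([384.0, 51.0], 0.36, [0.5263, -0.0952, 0.016])]
```

View pics/w2.png

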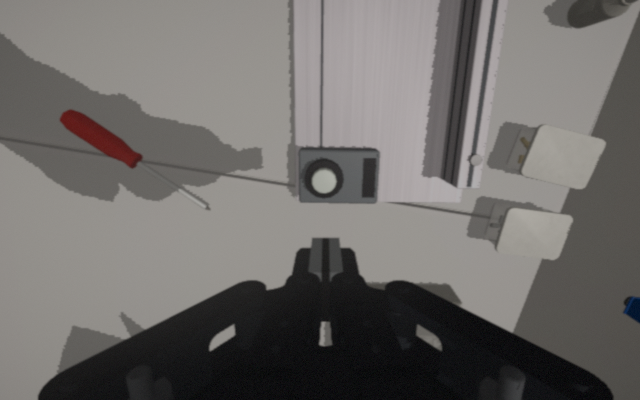

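Button at (323,180), box square to the tool. Descend.

```bash
python3 - <<'E'
from h import *
c=cam('side')
w=cam('wrist')
for z in (.05,.06,.066): print(z,ray(w,(323,180),z),ray(c,(190+367/2.5,110+470/2.5),z))
for p in [(299,148),(379,149),(379,203),(300,203)]: print(ray(w,p,.042))
E
python3 -m inch '[[0,-0.1,-3,0],[0,-0.1,-6,0],[0,-0.1,-9,0],[0,-0.1,-12,0],[0,-0.1,-14,0],[0,-0.1,-15,0],[0,-0.1,-15.5,0],[0,-0.1,-15.5,0]]'
```

```text
0.05 [ 0.48416536 -0.23613559  0.05      ] [ 0.48797099 -0.21934493  0.05      ]
0.06 [ 0.48388802 -0.23397447  0.06      ] [ 0.48607152 -0.22705401  0.06      ]
0.066 [ 0.48372161 -0.2326778   0.066     ] [ 0.48493184 -0.23167945  0.066     ]
[ 0.45348487 -0.20767727  0.042     ]
[ 0.53784956 -0.19470158  0.042     ]
[ 0.55054015 -0.25352164  0.042     ]
[ 0.46323654 -0.26807644  0.042     ]
time: 6.75
ee_pos: [0.4857, -0.2346, 0.0847]
tcp_rot: [180.0, 0.0, 99.5]
wrist_force: [0.5, 0.0, 0.5]
opening: -0.0
grasp_force: 0.0
```

```bash
python3 -m inch '[[-0.1,0.1,-0.3,0],[-0.1,0.1,-0.6,0],[-0.1,0.1,-0.9,0],[-0.1,0.1,-1.1,0],[-0.1,0.1,-1.3,0],[-0.1,0.1,-1.3,0],[-0.1,0.1,-1.3,0],[-0.1,0.1,-1.3,0]]'
```

```text
time: 7.75
ee_pos: [0.4846, -0.2335, 0.0714]
tcp_rot: [180.0, 0.0, 99.5]
wrist_force: [-0.9, 0.4, 1.2]
opening: 0.0001
grasp_force: 0.8
```

```bash
python3 -m inch '[[0,0,-0.2,0],[0,0,-0.2,0],[0,0,-0.4,0],[0,0,-0.4,0],[0,0,-0.5,0],[0,0,-0.5,0],[0,0,-0.5,0],[0,0,-0.5,0]]'
```

```text
time: 8.75
ee_pos: [0.4846, -0.2336, 0.0664]
tcp_rot: [180.0, 0.0, 99.5]
wrist_force: [-1.0, 0.2, 4.0]
opening: -0.0002
grasp_force: 2.3
```

```bash
python3 -m inch '[[0,0,-0.1,0],[0,0,-0.2,0],[0,0,-0.3,0],[0,0,-0.3,0],[0,0,-0.4,0],[0,0,-0.4,0],[0,0,-0.4,0],[0,0,-0.4,0]]'
```

```text
time: 9.75
ee_pos: [0.4849, -0.2336, 0.0656]
tcp_rot: [179.9, 0.1, 99.5]
wrist_force: [-11.1, 5.4, 29.7]
opening: -0.0001
grasp_force: 15.1
```

Fully down at 30 N. Let it up and travel to the offcut.

```bash
python3 -m inch '[[0,0,1,0],[0,0,3,0],[0,0,8,0],[0,0,12,0],[0,4,15,0],[-0.5,10,15,0],[-1,16,15,3],[-1.5,22,15,6]]' 8.5; python3 -m inch '[[0,6,0,1],[0,12,0,2],[0,18,0,3],[0,24,0,3],[0,28,0,3],[-0.8,30.5,0,3],[-1.3,30.5,0,3],[-1.3,30.5,0,3]]'
python3 - <<'E'
from h import *
c=cam('wrist');save(c,'w3.png')
for k,z in dict(offcut=0,offcut_centre=.018,offcut_end=.018,offcut_back=.018).items():
    print(k,[(np.round(d['point']).tolist(),round(d['score'],2),ray(c,d['point'],z).round(4).tolist()) for d in bot.landmark_of(k,c)[:3]])
E
```

```text
time: 10.75
ee_pos: [0.4691, -0.0119, 0.2118]
tcp_rot: [-180.0, -0.0, 105.5]
wrist_force: [1.0, -0.0, -0.3]
opening: 0.0851
grasp_force: 0.0
time: 11.75
ee_pos: [0.4563, 0.291, 0.212]
tcp_rot: [-180.0, 0.0, 108.5]
wrist_force: [1.0, -0.5, 0.3]
opening: 0.0849
grasp_force: 0.0
offcut [([325.0, 173.0], 0.91, [0.456, 0.2911, 0.0])]
offcut_centre [([323.0, 181.0], 0.73, [0.4554, 0.2857, 0.018])]
offcut_end [([326.0, 110.0], 0.96, [0.435, 0.3573, 0.018]), ([235.0, 12.0], 0.76, [0.3257, 0.414, 0.018])]
offcut_back [([346.0, 177.0], 0.67, [0.4775, 0.2982, 0.018]), ([322.0, 175.0], 0.43, [0.4521, 0.2918, 0.018])]
```

View pics/w3.png

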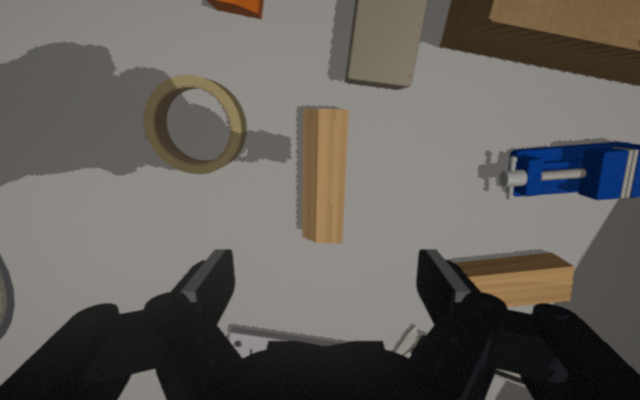

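Offcut at (325,175), nearly aligned with the tool, clear to grip.

```bash
python3 - <<'E'
from h import *
w=cam('wrist')
a,b=ray(w,(349,111),.036),ray(w,(344,242),.036)
n1,n2=ray(w,(304,109),.02),ray(w,(302,238),.02)
m1,m2=ray(w,(318,110),.036),ray(w,(315,241),.036)
for p,q in((a,b),(n1,n2),(m1,m2)):
    d=p-q;print(p.round(4),q.round(4),np.hypot(d[0],d[1]),np.degrees(np.arctan2(-d[0],d[1])))
print((a+b+n1+n2)/4)
E
```

```text
[0.4576 0.3633 0.036 ] [0.4984 0.2323 0.036 ] 0.13722760882060078 17.320409567634268
[0.4146 0.3511 0.02  ] [0.4545 0.2155 0.02  ] 0.1413648630861369 16.389839545384074
[0.4288 0.3547 0.036 ] [0.4681 0.2234 0.036 ] 0.13702634759738863 16.658606308378204
[0.45627426 0.29054076 0.028     ]
```

```bash
python3 -m inch '[[0,0,-4,-1.5],[0,0,-9,-1.5],[0,0,-13,-1.5],[0,0,-16,-1.5],[0,0,-18,-1.5],[0,0,-19.5,-1.5],[0,0,-20.2,-1.5],[0,0,-20.2,-1.5]]' 8.5 && python3 -m inch '[[0,0,0,0],[0,0,0,0],[0,0,0,0],[0,0,0,0],[0,0,0,0],[0,0,0,0],[0,0,0,0],[0,0,0,0]]' 3 30
```

```text
time: 13.05
ee_pos: [0.4567, 0.2914, 0.0103]
tcp_rot: [-180.0, 0.0, 107.0]
wrist_force: [-0.0, 0.1, 0.9]
opening: 0.085
grasp_force: 0.0
time: 14.05
ee_pos: [0.4568, 0.2917, 0.011]
tcp_rot: [179.9, -0.0, 107.0]
wrist_force: [-1.6, -1.1, 6.1]
opening: 0.0443
grasp_force: 32.1
```

```bash
python3 -m inch '[[0,0,2,0],[0,0,5,0],[0,0,9,0],[0,0,12,0],[0,0,12,0],[0,0,12,0],[0,0,12,0],[0,0,12,0]]' ; python3 - <<'E'
import cv2,numpy as np
a=cv2.imread('pics/scene0.png');b=cv2.imread('pics/side0.png')
A=cv2.resize(a[185:235,330:396],None,fx=6,fy=6,interpolation=2);B=cv2.resize(b[205:255,320:386],None,fx=6,fy=6,interpolation=2)
cv2.imwrite('pics/st.png',np.hstack([A,B]))
E
```

```text
time: 15.05
ee_pos: [0.4562, 0.2912, 0.1292]
tcp_rot: [-179.9, 0.0, 107.0]
wrist_force: [0.6, -0.8, -3.5]
opening: 0.0445
grasp_force: 31.5
```

View pics/st.png

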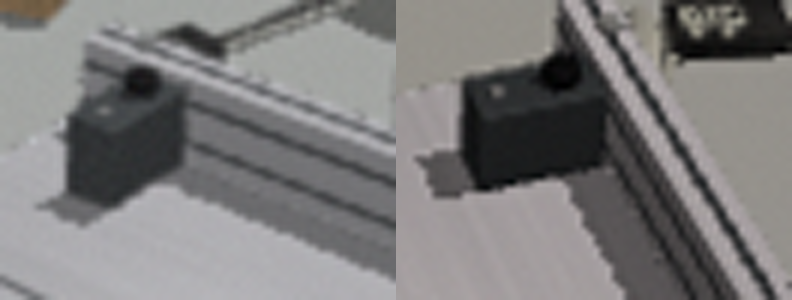

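The block's right-hand face foot runs, in the crop, (113,207)-(185,165) (scene) and (475,190)-(603,167) (side).

```bash
python3 - <<'E'
from h import *
c=cam('side');s=cam('scene')
th=np.radians(9.3);R=np.array([[np.cos(th),-np.sin(th)],[np.sin(th),np.cos(th)]]);o=np.array([.529,-.09])
for C,p in((s,(348.8,219.5)),(s,(360.8,212.5)),(c,(333.2,236.7)),(c,(354.5,232.8))):
    X=ray(C,p,.016);print(X.round(4),(R.T@(X[:2]-o)).round(4))
# fence foot inner edge in side view, bed corners in the jig frame
for C,p in((c,(190+243/2.5,110+298/2.5)),(c,(190+549/2.5,110+493/2.5)),(s,(150+384/2.5,120+270/2.5)),(s,(150+740/2.5,120+305/2.5))):
    X=ray(C,p,.016);print('corner',(R.T@(X[:2]-o)).round(4))
E
```

```text
[0.5306 0.0052 0.016 ] [0.017  0.0937]
[0.5855 0.0111 0.016 ] [0.0721 0.0906]
[0.5238 0.0079 0.016 ] [0.0107 0.0975]
[0.584  0.0147 0.016 ] [0.0712 0.0945]
corner [-0.099   0.1638]
corner [ 0.095 -0.17 ]
corner [-0.1014  0.1631]
corner [ 0.0918 -0.1742]
```

```bash
python3 -m inch '[[1,-5,0,-1],[2.5,-10.5,0,-3],[4,-16.5,0,-5],[5.5,-22.5,0,-7.7],[7,-28,0,-7.7],[7.8,-33,0,-7.7],[8,-36,0,-7.7],[8,-36.4,0,-7.7]]'; python3 -m inch '[[0,0,-2,0],[0,0,-4,0],[0,0,-6,0],[0,0,-7,0],[0,0,-8,0],[0,0,-8,0],[0,0,-8,0],[0,0,-8,0]]'
python3 - <<'E'
from h import *
import cv2
c=cam('side');w=cam('wrist')
A=cv2.resize(c['img'][180:320,260:460,::-1],None,fx=4,fy=4,interpolation=2)
cv2.imwrite('pics/p1.png',A)
for n in ('offcut_end','stop_face','offcut_centre'):print(n,[(np.round(d['point']).tolist(),round(d['score'],2)) for d in bot.landmark_of(n,c)[:2]])
E
```

```text
time: 16.15
ee_pos: [0.5365, -0.0743, 0.13]
tcp_rot: [-180.0, 0.0, 99.1]
wrist_force: [0.5, 0.4, -2.4]
opening: 0.0444
grasp_force: 31.5
time: 17.15
ee_pos: [0.5369, -0.0726, 0.0509]
tcp_rot: [179.9, 0.0, 99.3]
wrist_force: [-1.0, 0.5, -2.1]
opening: 0.0443
grasp_force: 31.4
offcut_end [([253.0, 161.0], 0.9), ([333.0, 226.0], 0.78)]
stop_face []
offcut_centre [([346.0, 245.0], 0.68), ([254.0, 150.0], 0.56)]
```

View pics/p1.png

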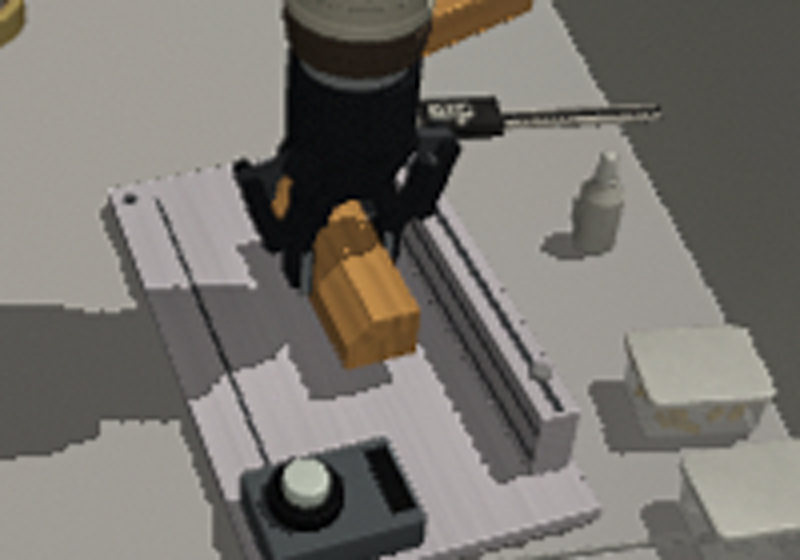

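Held offcut (right end at crop (365,330)) hangs over the bed, clear of fence and box. Lower it and slide it left against the stop.

```bash
python3 -m inch '[[0,0,-0.8,0],[0,0,-1.4,0],[0,0,-1.8,0],[0,0,-2.1,0],[0,0,-2.2,0],[0,0,-2.3,0],[0,0,-2.3,0],[0,0,-2.3,0]]'
```

```text
time: 18.4
ee_pos: [0.5367, -0.0725, 0.0275]
tcp_rot: [180.0, 0.0, 99.3]
wrist_force: [-0.7, 0.3, -1.7]
opening: 0.0442
grasp_force: 31.5
```

```bash
python3 -m inch '[[0,0.1,0,0],[0,0.2,0,0],[-0.1,0.3,0,0],[-0.1,0.4,0,0],[-0.1,0.5,0,0],[-0.1,0.5,0,0],[-0.1,0.5,0,0],[-0.1,0.5,0,0]]'
```

```text
time: 19.4
ee_pos: [0.5356, -0.0677, 0.0273]
tcp_rot: [-180.0, 0.0, 99.3]
wrist_force: [-1.0, -2.5, -1.5]
opening: 0.0443
grasp_force: 31.4
```

```bash
python3 -m inch '[[0,0.05,-0.05,0],[0,0.1,-0.1,0],[0,0.1,-0.1,0],[0,0.15,-0.1,0],[0,0.15,-0.1,0],[0,0.15,-0.1,0],[0,0.15,-0.1,0],[0,0.15,-0.1,0]]'
```

```text
time: 20.4
ee_pos: [0.5357, -0.0676, 0.0271]
tcp_rot: [180.0, 0.2, 99.2]
wrist_force: [-2.4, -11.7, 2.9]
opening: 0.0442
grasp_force: 31.7
```

Against the stop and bed. Release, back off, close.

```bash
python3 -m inch '[[0,-0.1,0.1,0],[0,-0.1,0.1,0],[0,-0.1,0.1,0],[0,-0.1,0.1,0],[0,-0.1,0.1,0],[0,-0.1,1,0],[0,-0.1,4,0],[0,-0.1,8,0]]' 6.2; python3 -m inch '[[-2,-0.3,0,0],[-5,-0.8,0,0],[-5,-0.8,0,0],[-5,-0.8,-2,0],[-5,-0.8,-4,0],[-5,-0.8,-6,0],[-5,-0.8,-7.5,0],[-5,-0.8,-7.7,0]]' 0
```

```text
time: 21.4
ee_pos: [0.535, -0.0669, 0.107]
tcp_rot: [-179.9, -0.0, 99.3]
wrist_force: [-0.0, -0.2, 0.1]
opening: 0.0619
grasp_force: 0.0
time: 22.4
ee_pos: [0.4854, -0.0749, 0.0285]
tcp_rot: [-179.9, -0.0, 99.3]
wrist_force: [-0.2, -0.0, 1.0]
opening: 0.0
grasp_force: 0.0
```

```bash
python3 -m inch '[[1,0.16,0,0],[1.8,0.3,0,0],[2.4,0.4,0,0],[3,0.5,0,0],[3.6,0.6,0,0],[4.2,0.7,0,0],[4.7,0.8,0,0],[5,0.85,0,0]]'; python3 -m inch '[[0.1,0.02,0,0],[0.2,0.03,0,0],[0.3,0.05,0,0],[0.4,0.07,0,0],[0.5,0.08,0,0],[0.5,0.08,0,0],[0.5,0.08,0,0],[0.5,0.08,0,0]]'
```

```text
time: 23.4
ee_pos: [0.5358, -0.0665, 0.0292]
tcp_rot: [-180.0, -0.0, 99.3]
wrist_force: [-1.6, -1.8, 0.8]
opening: 0.0001
grasp_force: 0.9
time: 24.4
ee_pos: [0.5371, -0.0662, 0.0291]
tcp_rot: [-179.6, -0.0, 99.2]
wrist_force: [-21.1, -4.3, 12.6]
opening: 0.0
grasp_force: 10.5
```

```bash
python3 -m inch '[[-0.8,-0.13,0,0],[-2,-0.3,0,0],[-4,-0.6,2,0],[-5,-0.8,6,0],[-5.5,-2,9,0],[-5.5,-4,12,0],[-5.5,-6,13,0],[-5.5,-6,13,0]]'
python3 - <<'E'
from h import *
import cv2
c=cam('side');w=cam('wrist')
cv2.imwrite('pics/p2.png',np.vstack([cv2.resize(c['img'][205:285,310:420,::-1],(440,320),interpolation=2),cv2.resize(w['img'][0:250,160:560,::-1],(440,275))]))
for n in ('offcut_end','offcut_centre','offcut_back'):
  for C in (c,w): print(n,[(np.round(d['point']).tolist(),round(d['score'],2),ray(C,d['point'],.034).round(4)) for d in bot.landmark_of(n,C)[:2]])
E
```

```text
time: 25.4
ee_pos: [0.4857, -0.1266, 0.1601]
tcp_rot: [179.9, 0.0, 99.2]
wrist_force: [0.0, 0.6, -0.6]
opening: -0.0001
grasp_force: 0.0
offcut_end [([254.0, 161.0], 0.79, array([0.3251, 0.3915, 0.034 ])), ([346.0, 226.0], 0.66, array([0.5624, 0.0262, 0.034 ]))]
offcut_end [([453.0, 39.0], 0.75, array([0.5628, 0.0094, 0.034 ])), ([104.0, 275.0], 0.37, array([ 0.2938, -0.2379,  0.034 ]))]
offcut_centre [([357.0, 249.0], 0.82, array([ 0.5713, -0.0658,  0.034 ])), ([254.0, 151.0], 0.78, array([0.3293, 0.4567, 0.034 ]))]
offcut_centre [([440.0, 134.0], 0.6, array([ 0.5716, -0.0613,  0.034 ]))]
offcut_back [([362.0, 244.0], 0.89, array([ 0.5868, -0.0502,  0.034 ])), ([244.0, 152.0], 0.76, array([0.2929, 0.4508, 0.034 ]))]
offcut_back [([469.0, 134.0], 0.9, array([ 0.595 , -0.0569,  0.034 ]))]
```

View pics/p2.png

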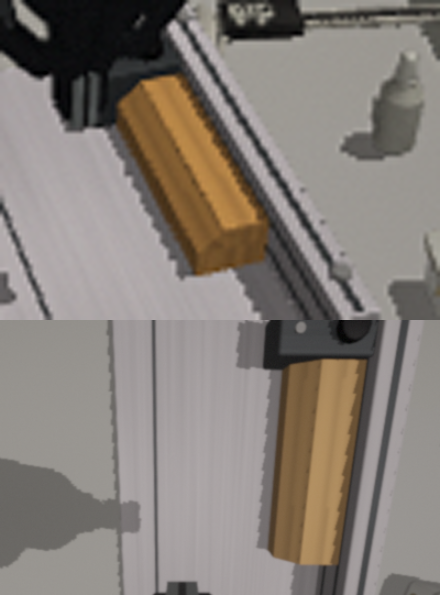

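The offcut lies by the fence, left end near the stop; the right end may stand slightly off. Measure it.

```bash
python3 - <<'E'
from h import *
w=cam('wrist')
P=lambda u,v:(160+u/1.1,(v-320)/1.1)
th=np.radians(9.3);R=np.array([[np.cos(th),-np.sin(th)],[np.sin(th),np.cos(th)]]);o=np.array([.529,-.09])
for n,p,q,z in(('back top',(364,362),(340,563),.052),('ridge',(321,362),(303,563),.052),('near20',(285,372),(268,550),.036),('fence inner top',(379,360),(349,590),.066),('bed near',(110,330),(121,580),.016),('groove',(154,330),(157,560),.016)):
    a,b=ray(w,P(*p),z),ray(w,P(*q),z);d=a-b
    print(n,(R.T@(a[:2]-o)).round(4),(R.T@(b[:2]-o)).round(4),round(np.degrees(np.arctan2(-d[0],d[1])),2))
print('stop edge',(R.T@(ray(w,P(300,366),.052)[:2]-o)).round(4), (R.T@(ray(w,P(290,368),.061)[:2]-o)).round(4))
E
```

```text
back top [0.0692 0.0904] [ 0.0712 -0.0467] 10.13
ridge [0.0415 0.0904] [ 0.0433 -0.0467] 10.04
near20 [0.0233 0.0875] [ 0.0205 -0.0416] 8.05
fence inner top [0.0713 0.0886] [ 0.0735 -0.0625] 10.11
bed near [-0.1     0.1189] [-0.1015 -0.0756] 8.84
groove [-0.0682  0.1189] [-0.0695 -0.057 ] 8.86
stop edge [0.0283 0.0881] [0.0193 0.0852]
```

```bash
python3 -m inch '[[4,-1.5,0,0],[7,-2.9,0,0],[8.9,-2.9,-1,0],[8.9,-2.9,-5,0],[8.9,-2.9,-9,0],[8.9,-2.9,-11,0],[8.9,-2.9,-11.8,0],[8.9,-2.9,-11.8,0]]'; python3 -m inch '[[-0.05,0.3,0,0],[-0.1,0.6,0,0],[-0.15,0.9,0,0],[-0.17,1.1,0,0],[-0.2,1.2,0,0],[-0.2,1.3,0,0],[-0.2,1.3,0,0],[-0.2,1.3,0,0]]'
```

```text
time: 26.85
ee_pos: [0.5746, -0.1546, 0.0413]
tcp_rot: [-180.0, -0.0, 99.3]
wrist_force: [0.7, -0.3, 0.6]
opening: 0.0001
grasp_force: 0.0
time: 27.85
ee_pos: [0.5725, -0.1421, 0.0413]
tcp_rot: [-180.0, 0.0, 99.3]
wrist_force: [-0.4, -4.2, -0.7]
opening: -0.0002
grasp_force: 1.7
```

```bash
python3 -m inch '[[0,0.05,0,0],[0,0.1,0,0],[0,0.1,0,0],[-0.02,0.15,0,0],[-0.02,0.15,0,0],[-0.02,0.15,0,0],[-0.02,0.15,0,0],[-0.02,0.15,0,0]]'
```

```text
time: 28.85
ee_pos: [0.5725, -0.142, 0.0414]
tcp_rot: [-180.0, 0.2, 99.2]
wrist_force: [0.3, -10.6, -1.2]
opening: 0.0002
grasp_force: 5.6
```

```bash
python3 -m inch '[[0.1,-0.6,0,0],[0.25,-1.5,1,0],[0.25,-1.5,5,0],[-2,-1.5,8,0],[-4.2,2,8,0],[-4.2,7.3,8,0],[-4.2,7.3,5,0],[-4.2,7.3,2.9,0]]'; python3 -m inch '[[0,0,0,0],[0.2,0.03,-0.2,0],[0.4,0.07,-0.4,0],[0.6,0.1,-0.6,0],[0.8,0.13,-0.8,0],[1,0.16,-1,0],[1,0.16,-1,0],[1,0.16,-1,0]]'
```

```text
time: 29.85
ee_pos: [0.5305, -0.0665, 0.0703]
tcp_rot: [180.0, -0.0, 99.4]
wrist_force: [-0.6, 0.4, -0.3]
opening: -0.0003
grasp_force: 0.0
time: 30.85
ee_pos: [0.5403, -0.0656, 0.0603]
tcp_rot: [-180.0, -0.0, 99.3]
wrist_force: [0.2, 0.3, -0.2]
opening: 0.0
grasp_force: 0.0
```

```bash
python3 -m inch '[[0.1,0.02,-0.1,0],[0.2,0.03,-0.2,0],[0.3,0.05,-0.3,0],[0.4,0.06,-0.4,0],[0.5,0.08,-0.5,0],[0.5,0.08,-0.5,0],[0.5,0.08,-0.5,0],[0.5,0.08,-0.5,0]]'
```

```text
time: 31.85
ee_pos: [0.5454, -0.0648, 0.0553]
tcp_rot: [180.0, -0.0, 99.3]
wrist_force: [-0.3, 0.5, -0.9]
opening: -0.0
grasp_force: 0.0
```

```bash
python3 -m inch '[[0.1,0.02,-0.1,0],[0.2,0.03,-0.2,0],[0.3,0.05,-0.3,0],[0.3,0.05,-0.3,0],[0.4,0.06,-0.4,0],[0.4,0.06,-0.4,0],[0.4,0.06,-0.4,0],[0.4,0.06,-0.4,0]]'
```

```text
time: 32.85
ee_pos: [0.5494, -0.0642, 0.0513]
tcp_rot: [180.0, 0.0, 99.3]
wrist_force: [-0.6, -0.2, -0.7]
opening: 0.0002
grasp_force: 0.0
```

```bash
python3 -m inch '[[0.1,0.02,-0.1,0],[0.2,0.03,-0.2,0],[0.3,0.05,-0.3,0],[0.3,0.05,-0.3,0],[0.3,0.05,-0.3,0],[0.3,0.05,-0.3,0],[0.3,0.05,-0.3,0],[0.3,0.05,-0.3,0]]'
```

```text
time: 33.85
ee_pos: [0.551, -0.064, 0.05]
tcp_rot: [-179.9, 0.0, 99.3]
wrist_force: [-14.8, -0.7, 20.1]
opening: 0.0
grasp_force: 12.0
```

```bash
python3 -m inch '[[-0.03,0,0.05,0],[-0.05,-0.01,0.08,0],[-0.05,-0.01,0.08,0],[-0.05,-0.01,0.08,0],[-0.05,-0.01,0.08,0],[-0.05,-0.01,0.08,0],[-0.05,-0.01,0.08,0],[-0.05,-0.01,0.08,0]]'
python3 - <<'E'
from h import *
c=cam('side');s=cam('scene')
cv2.imwrite('pics/p3.png',np.hstack([cv2.resize(c['img'][195:295,300:400,::-1],(400,400),interpolation=2),cv2.resize(s['img'][165:265,320:420,::-1],(400,400),interpolation=2)]))
E
```

```text
time: 34.85
ee_pos: [0.5508, -0.064, 0.0501]
tcp_rot: [-179.9, 0.0, 99.3]
wrist_force: [-9.8, -1.0, 13.7]
opening: 0.0001
grasp_force: 8.3
```

View pics/p3.png

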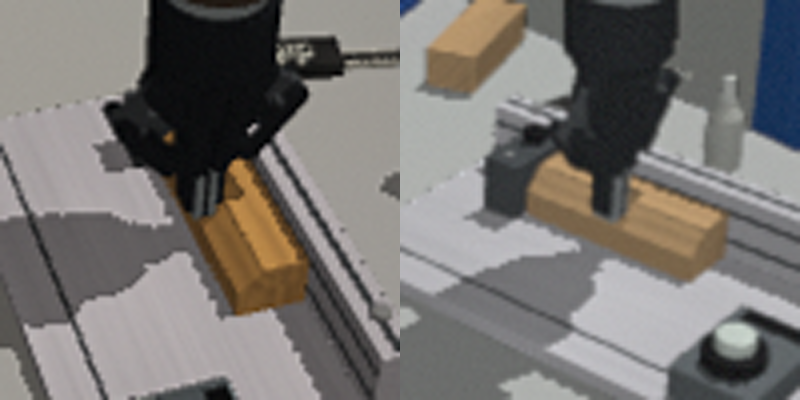

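Fingertips sit on the bevel (left (205,200), right (610,205)), the offcut against stop and fence. A touch more forward, then hand in.

```bash
python3 -m inch '[[0.02,0.005,0,0],[0.03,0.005,0,0],[0.03,0.005,0,0],[0.03,0.005,0,0],[0.03,0.005,0,0],[0.03,0.005,0,0],[0.03,0.005,0,0],[0.03,0.005,0,0]]' && python3 -c "
from workcell import bot
print(bot.get_obs()['wrist_force']); print(bot.job_done())"
```

```text
time: 35.95
ee_pos: [0.5509, -0.064, 0.0501]
tcp_rot: [-179.9, 0.0, 99.3]
wrist_force: [-10.9, -0.6, 13.8]
opening: 0.0001
grasp_force: 9.0
[-10.88987628  -0.61909864  13.81391137]
the job is handed in; nothing more can be done
None
```

I pressed the zero button fully down and released it, then handed the job in at about 36 s with the arm still pushing on the bevel, about 11 N forward and 14 N down; the offcut lies against the stop block, fence and bed.

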